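# Close up the solder-spool rail and shut its keeper

### The arm

A 7-joint arm with a two-finger parallel gripper is mounted at the origin on a cart in front of the work surface, level with it; the furniture and walls round the work are solid. World frame = base frame: x ahead of the robot, y to its left, z up, the work surface at z = 0. Lengths are in m, angles in degrees, forces in N, time in s.
With the tool pointing down it reaches from about 0.425 to 0.875 m from the base axis. Payload 4.7 kg.
Tool frame: the origin (TCP) lies at the very end of the fingers, on their centre line; the grasp point (between the pads) lies 19 mm behind it; z points along the fingers, y is the direction in which the jaws open and shut (so a half turn about z gives the same grasp; the last joint's range is limited). The gripper opens to 87 mm and grips with 3 to 60 N. Pads are 19 mm wide; open, the fingers measure 117 mm over their backs; the gripper's body (75 mm by 190 mm) begins 51 mm behind the grasp point.
Start: joints at [71.224, 18.392, -4.016, 83.108, 1.295, 78.541, -3.26], TCP at [0.218, -0.612, 0.201] pointing down, gripper open.
Joint ranges: [-163.93, 163.93], [-17.29, 119.83], [-79.2, 71.16], [3.27, 140.29], [-89.18, 269.18], [5.43, 117.66], [-154.24, 154.24]. Speed limits (degrees/s): [147.25, 147.25, 180, 180, 180, 180, 180].

### API

Orientations are given as [roll, pitch, yaw] about the fixed x, y, z axes, in that order (R = Rz(yaw) Ry(pitch) Rx(roll)).
In Python, from cell import * gives the robot as it stands.
- The arm moves only by the tool drive_tool, never from a script. Its argument "moves" is text: rows parted by semicolons, each of 5 numbers parted by spaces: the shift along the tool's x, y, z in m, then the turn about the tool's z in degrees, then the gripper's target within -1 to 1 (fully open at 1, half-way at 0, shut at -1). In form: x y z yaw fingers; .... A call has exactly 8 rows; each row is the pose to reach, as a shift and turn from the pose commanded when the call began, along the tool's axes at that moment; what a row does not reach only later rows make up. A row lasts 1/10 s, in which the tool goes at most 50 mm and 8.59 degrees, less where a joint would pass 70% of its speed; a pose out of reach is approached as far as the arm can. A call with a gripper value outside its range is refused whole. The fingers move at their own pace and stop on an object; "grip_force" is the grip in N (left out, the last holds). Time passes only in rows, so rows that repeat a pose let the fingers close, or fill a call up. It gives the time, the measured TCP pose, the force and the opening at its end, in the units of the state.
- get_obs(): the state, without advancing time (a new reading comes with each control period).
- read_camera(name): name is "scene" or "side" or "wrist"; returns (picture, depth): 480x640x3 uint8, red, green, blue; 480x640 float32, m along the optical axis (not along the pixel's ray), 0 where there is no reading.
- calibration(name): a dict with "intrinsics" (3x3 intrinsics, pixels), "cam_to_world" (4x4, takes a point from camera to world coordinates); the wrist camera has in their place "T_tool_cam" (4x4, takes a point from camera to tool coordinates, whose origin is the TCP and whose axes are the flange's). Camera axes: x right, y up, looking along -z (the intrinsics and any distortion apply to the point x, -y, -z); pixel columns grow to the right and rows downward; lengths in m; the calibration is good to about 2 mm. A picture is of the moment at which its call begins: read the wrist's pose just before it. calibration takes no time and is no camera call.
- sign_off(): hands the job in, once; it reports no verdict.
Trained networks look in the newest picture that a camera, given by its name, has taken for a name from the list of things; names that differ only in an ending like _2 or _b are one class to them, and where a whole thing is asked for, a point or a joint stands for the part that bears it (a point fixed in the world has none). Each returns a list of dicts, best first, with "conf" (0 to 1); they miss things now and then, are a little off and sometimes report something else, mostly with a low value. They report only what shows in the picture. A call takes as long as a camera call. They do not tell look-alikes from the thing itself.
- search_frame(camera, name): "uv" ([column, row] in pixels, amid what is visible of it).
- pinpoint(camera, name): "uv" ([column, row] in pixels: a listed point, or the origin of a listed thing).
The state is a dict: "time_s": time; "qpos": joint angles; "joint_velocities": joint speeds; "effort": joint torques, N m; "tool_pos": TCP position; "tool_rot": TCP orientation; "force": force on the tool from outside, world axes, zero at the start; "wrist_torque": the same for the moment, N m; "grip_width": finger opening in m.
Only numpy, scipy, OpenCV 4.12 (cv2) and the standard library are available. Lean on these libraries where they do the work, as an engineer would, in place of code of your own. Each camera call takes 0.05 s, during which the arm holds its last target. There are 200 camera calls.

### The job

Push the row of three solder spools along the rail as one train, pushing with the fingertips on the last spool only, until the front spool is against the end stop and the row is closed up. Then push the keeper by its red tab so that it swings fully across the channel behind the last spool. Slide everything in place: do not pick up, tip or pull apart the spools, and leave the other things on the bench where they are.

Things in the scene. Friction and masses are not known exactly. Their poses are not given: they have to be found in the camera images.
- rail: fixed rail: straight aluminium channel, 300 mm long, on a pale board (x -64 to +40 mm, 330 mm long). Origin on the bench top under the channel's centre line, mid-length; y along it to the end stop, z up. Channel floor 15 mm above the bench; low side walls, inner faces at x = +-26.5 mm, tops 22 mm above the bench; open at the -y end
- end_stop (a point): middle of the inner face of the end stop (dark steel block across the channel), at y = +140 mm of the rail; the block's top is 38 mm above the bench
- keeper_hinge (a point): vertical hinge axis of the keeper, on the front (robot) side of the channel at x = -45, y = -22, z = 24 mm of the rail's frame
- keeper_tab (a point): middle of the red upright tab on the keeper arm, 52 mm from the hinge axis; tab 34 mm long, 6 mm thick, its top 52 mm above the bench. The steel arm below it is 7 mm thick, 85 mm long from the hinge, from 24 to 34 mm above the bench
- keeper (a joint): angle of the keeper arm: 0 = open, beside the channel, pointing along the rail's -y; grows counter-clockwise seen from above; 1.571 = shut, pointing along the rail's +x across the channel, its end of travel. With the row home the shut arm passes about 6 mm behind the last spool; otherwise it hits a spool. Light friction (about 1 N at the tab), stays where left
- spool_1: front spool, nearest the end stop: black-flanged spool of silver solder wire lying flat in the channel, 50 mm across, 24 mm high (15 to 39 mm above the bench, so 17 mm stands above the channel walls), about 0.19 kg. Origin on its axis at its underside. The three start as one touching row; sliding the row takes some 2 to 8 N
- spool_2: middle spool: black-flanged spool of silver solder wire lying flat in the channel, 50 mm across, 24 mm high (15 to 39 mm above the bench, so 17 mm stands above the channel walls), about 0.19 kg. Origin on its axis at its underside. The three start as one touching row; sliding the row takes some 2 to 8 N
- spool_3: last spool, farthest from the stop: the one to push on: black-flanged spool of silver solder wire lying flat in the channel, 50 mm across, 24 mm high (15 to 39 mm above the bench, so 17 mm stands above the channel walls), about 0.19 kg. Origin on its axis at its underside. The three start as one touching row; sliding the row takes some 2 to 8 N
- tin: bystander, loose on the bench: round pressed tin, 69 mm across, 25 mm high; origin at the centre of its underside
- white_tape: bystander, loose on the bench: narrow roll of white tape lying flat, 45 mm across, 12 mm high; origin at the centre of its underside
- loupe: bystander, loose on the bench: black eye loupe, 34 mm across, 26 mm high; origin at the centre of its underside
- screwdriver_small: bystander, loose on the bench: small yellow screwdriver, 140 mm long; origin at the centre of its underside
- bone_mallet: bystander, loose on the bench: bone-coloured burnisher handle, 85 mm long, 10 mm thick; origin at the centre of its underside
There are look-alikes about, which are no part of the job. Leave any orange or yellow look-alike of the spool_3 alone.

How it is judged (in metres and radians):
On the way, in this order (a step that is already met when the one before it is completed fails the run):
1. the row is pushed home: front spool against the end stop, the others closed up behind it (y of spool_1 in the frame of rail above 0.1105 m and y of spool_2 in the frame of rail above 0.059 m and y of spool_3 in the frame of rail above 0.008 m), for 0.2 s.
2. the keeper is swung across the channel behind the row (value of joint keeper above 1.45 rad), for 0.2 s.
At the end, for the whole second after the job is handed in: All three spools lie flat and at rest in the channel, the front one within 4 mm of the end stop, the middle one within 5 mm and the last one within 6 mm of its closed-up place, and the keeper is shut to within 0.12 rad (all of step 1 and z of spool_1 in the frame of rail between 0.012 and 0.02 m and angle between each of spool_1, spool_2, spool_3's own z axis and vertical below 0.1 rad and linear speed of each of spool_1, spool_2, spool_3 below 0.01 m/s and x of spool_1 in the frame of rail between -0.006 and 0.006 m and z of spool_2 in the frame of rail between 0.012 and 0.02 m and x of spool_2 in the frame of rail between -0.006 and 0.006 m and z of spool_3 in the frame of rail between 0.012 and 0.02 m and x of spool_3 in the frame of rail between -0.006 and 0.006 m and value of joint keeper above 1.45 rad and velocity of joint keeper below 0.05 rad/s); the robot touches nothing.
It fails at once if a spool was lifted or tipped (z of any of spool_1, spool_2, spool_3 in the frame of rail above 0.023 m or angle between any of spool_1, spool_2, spool_3's own z axis and vertical above 0.25 rad).
It fails at once if the fingers pushed on the front or middle spool (contact force between the fingers and spool_1 above 0.5 N or contact force between the fingers and spool_2 above 0.5 N).
It fails at once if the row was pulled apart (a gap of more than 12 mm) (horizontal distance between spool_1 and spool_2 above 0.063 m or horizontal distance between spool_2 and spool_3 above 0.063 m).
It fails at once if a bystander was moved by more than 20 mm (distance of any of tin, white_tape, loupe, screwdriver_small, bone_mallet from where it was at the start of the episode above 0.02 m).
It also fails if it takes over 48 s, if anything falls off the work surface, if the arm or the gripper's body presses on something with over 40 N, if the wrist force passes 120 N, or if a joint passes its speed limit or range.

## Working session

There is one attempt and no reset: what is moved stays moved. The work goes in short steps, Python scripts to look and compute and a tool call to move; the robot and the scene stay as the last step left them, time stands still between calls to the robot, and variables do not carry over. Pictures are saved under pics/ and viewed, about 8 in all and at most 12, crops included, and the job is handed in when it is done.

Besides the shell and the picture viewer there is one more tool, called after "Call:" as name(argument=value, ...) on one line, values as JSON. drive_tool: Moves the arm, as the interface text tells. Its arguments: {"type":"object","properties":{"moves":{"type":"string"},"grip_force":{"type":"number"}},"required":["moves"]}

```bash
mkdir -p pics; cat > h.py <<'E'
from cell import *
import numpy as np, cv2
def save(n,img): cv2.imwrite('pics/'+n,img[:,:,::-1])
def w2(cam,uv,z=None,depth=None):
    c=calibration(cam);K=np.array(c['intrinsics']);T=np.array(c['cam_to_world'])
    u,v=uv;r=np.array([(u-K[0,2])/K[0,0],-(v-K[1,2])/K[1,1],-1.])
    d=T[:3,:3]@r;o=T[:3,3]
    s=(z-o[2])/d[2] if z is not None else depth
    return o+s*d
E
python3 - <<'E'
from h import *
print(get_obs())
for c in('scene','side'):
    im,d=read_camera(c);save(c+'0.png',im);np.save(c+'d.npy',d)
    print(c,{k:np.array(v).round(4).tolist() for k,v in calibration(c).items()})
    for n in('spool_3','keeper_tab','keeper_hinge','end_stop','rail'):
        for x in pinpoint(c,n)[:5]: 
            u,v=np.round(x['uv']).astype(int); dd=d[min(max(v,0),479),min(max(u,0),639)]
            print(n,x['conf'],x['uv'],w2(c,x['uv'],depth=dd).round(4))
E
```

```text
{'time_s': 0.0, 'qpos': array([71.22510884, 18.43890027, -4.01470612, 83.17495142,  1.29432293,
       78.53976431, -3.25919775]), 'joint_velocities': array([ 0.02956516, -0.13136787,  0.03741738, -0.03373559, -0.02211188,
       -0.05466052,  0.04912853]), 'effort': array([-1.53342253e-04, -4.91274619e+01, -4.03958475e-01, -3.12529314e+01,
       -6.37789420e-02,  4.36821766e-02,  1.80785332e-04]), 'tool_pos': array([ 0.21760742, -0.61186668,  0.1996628 ]), 'tool_rot': array([-1.79891584e+02,  5.30723043e-03,  1.95845308e+01]), 'force': array([0.15945993, 0.21225047, 0.43634866]), 'wrist_torque': array([-0.00424659, -0.02557526,  0.03589937]), 'grip_width': 0.08693371938556983}
scene {'intrinsics': [[450.396, 0.0, 312.0539], [0.0, 450.396, 238.6779], [0.0, 0.0, 1.0]], 'cam_to_world': [[-0.9129, 0.3134, -0.2615, 0.1582], [-0.4079, -0.7243, 0.5559, 0.7044], [-0.0152, 0.6141, 0.7891, 1.1785], [0.0, 0.0, 0.0, 1.0]]}
spool_3 0.85 [282.1, 317.0] [0.5045 0.1834 0.0212]
spool_3 0.57 [319.4, 242.7] [ 0.507  -0.091   0.0416]
spool_3 0.54 [322.0, 235.1] [ 0.5121 -0.1238  0.0399]
spool_3 0.53 [
[... 510 characters left out ...]
7], [-0.3772, 0.4077, -0.8316, -1.3573], [-0.0144, 0.8952, 0.4455, 0.702], [0.0, 0.0, 0.0, 1.0]]}
spool_3 0.98 [423.6, 319.7] [ 0.6158 -0.5637  0.0196]
spool_3 0.68 [303.7, 242.7] [ 0.494  -0.1332  0.0385]
spool_3 0.67 [311.0, 205.0] [0.6419 0.1801 0.0094]
spool_3 0.56 [313.2, 249.8] [ 0.5016 -0.1864  0.0396]
spool_3 0.56 [324.6, 256.7] [ 0.5227 -0.2169  0.0285]
keeper_tab 0.42 [307.1, 252.7] [ 0.4788 -0.1982  0.0412]
keeper_hinge 0.79 [296.1, 252.0] [ 0.2712 -0.6935  0.3287]
keeper_hinge 0.56 [307.6, 253.2] [ 0.4771 -0.2062  0.0439]
keeper_hinge 0.56 [359.5, 300.8] [ 0.5329 -0.4102 -0.001 ]
end_stop 0.73 [284.8, 224.7] [0.4907 0.0213 0.03  ]
rail 0.8 [310.0, 250.9] [ 0.4822 -0.2116  0.0525]
```

```bash
python3 - <<'E'
import cv2,numpy as np
a=cv2.imread('pics/scene0.png')
c=cv2.resize(a[140:320,230:430],None,fx=4,fy=4,interpolation=cv2.INTER_CUBIC)[:720]
cv2.imwrite('pics/c1.png',cv2.resize(c,(666,600)))
b=cv2.imread('pics/side0.png')
cv2.imwrite('pics/c2.png',cv2.resize(b[190:340,240:440],(800,600),interpolation=cv2.INTER_CUBIC))
E
```

```text
(no output)
```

View pics/c1.png

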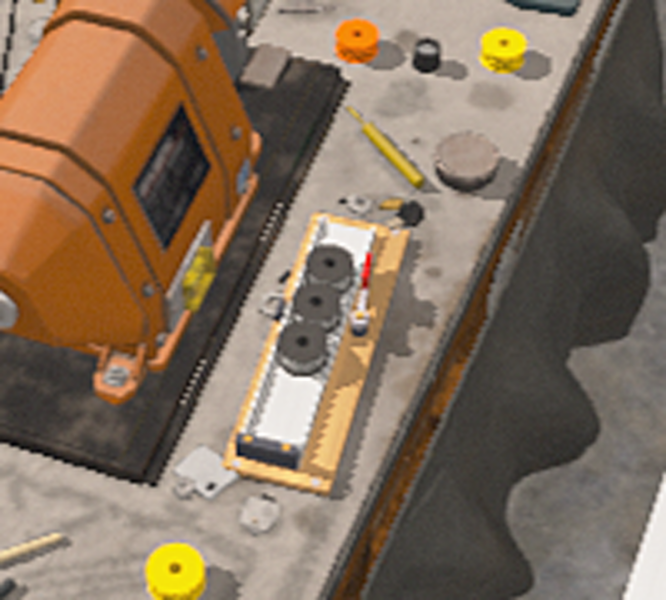

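View pics/c2.png

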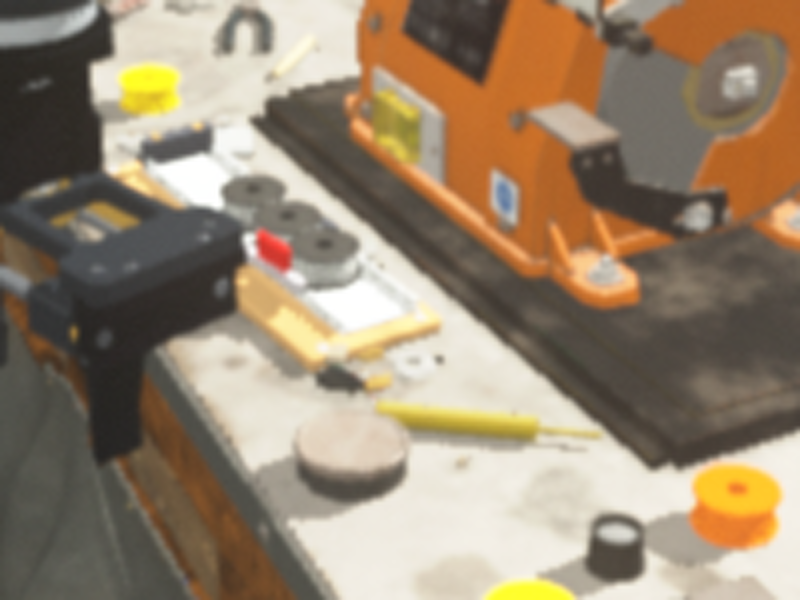

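View pics/scene0.png

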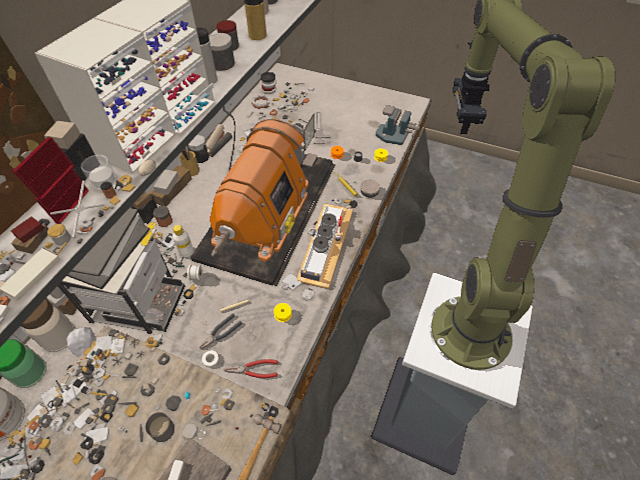

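The row is three black spools, seen in the scene picture at about (321,243), (325,230) and (329,219). spool_3, the last one, is at (329,219), the end farthest from the dark stop at (310,275). The look-alikes are orange at (337,152), yellow at (380,155) and yellow at (282,312). The red tab is at about (340,220), on the robot side. Next I measure the row.

```bash
cat >> h.py <<'E'
def cloud(c,d,T=None):
    cal=calibration(c);K=np.array(cal['intrinsics']);T=np.array(cal['cam_to_world']) if T is None else T
    v,u=np.mgrid[:480,:640]
    r=np.stack([(u-K[0,2])/K[0,0],-(v-K[1,2])/K[1,1],-np.ones(u.shape)],-1)*d[...,None]
    return r@T[:3,:3].T+T[:3,3]
E
python3 - <<'E'
from h import *
for n,uv,z in [('s1',(320.7,242.7),.039),('s2',(325,230),.039),('s3',(329,219),.039)]: print(n,w2('scene',uv,z=z).round(4))
for n,uv,z in [('s1',(240+253/4,190+188/4),.039),('s2',(240+289/4,190+214/4),.039),('s3',(240+326/4,190+243/4),.039),('tab',(240+273/4,190+250/4),.043)]: print('side',n,w2('side',uv,z=z).round(4))
for c in('scene','side'):
    im=cv2.imread(f'pics/{c}0.png').astype(int);d=np.load(c+'d.npy');P=cloud(c,d)
    roi=(abs(P[...,0]-.5)<.1)&(abs(P[...,1]+.1)<.17)
    red=(im[...,2]>170)&(im[...,1]<80)&(im[...,0]<80)&roi
    p=P[red];print('red',len(p),p.mean(0).round(4) if len(p) else '',p.min(0).round(3),p.max(0).round(3))
    v,u=np.where(red);print(w2(c,(u.mean(),v.mean()),z=.043).round(4), 'uv span',u.min(),u.max(),v.min(),v.max())
    st=(im.max(-1)<110)&roi&(P[...,2]>.025)&(P[...,2]<.05)
    p=P[st]; q,lab=0,0
    n,l,s,ce=cv2.connectedComponentsWithStats(st.astype('uint8'))
    for i in range(1,n):
        if s[i,4]>15: p=P[l==i];print(c,s[i],p.mean(0).round(4),p.min(0).round(3),p.max(0).round(3))
    t=roi&(P[...,2]>.06);p=P[t];print('tall near',len(p),p.min(0) if len(p) else '')
E
```

```text
s1 [ 0.504  -0.0945  0.039 ]
s2 [ 0.5118 -0.1478  0.039 ]
s3 [ 0.518  -0.1962  0.039 ]
side s1 [ 0.5056 -0.0994  0.039 ]
side s2 [ 0.514  -0.1486  0.039 ]
side s3 [ 0.5209 -0.1997  0.039 ]
side tab [ 0.4809 -0.2016  0.043 ]
red 9 [ 0.481  -0.1979  0.0511] [ 0.478 -0.213  0.049] [ 0.486 -0.185  0.055]
[ 0.4833 -0.2043  0.043 ] uv span 339 340 216 223
scene [313 214  23  35 407] [ 0.5119 -0.1446  0.0382] [ 0.481 -0.22   0.025] [ 0.542 -0.073  0.045]
scene [301 272  19   7  51] [0.4861 0.0269 0.0325] [0.458 0.02  0.026] [0.515 0.033 0.043]
tall near 0 
red 33 [ 0.4783 -0.2064  0.0457] [ 0.473 -0.221  0.037] [ 0.483 -0.191  0.054]
[ 0.4801 -0.2017  0.043 ] uv span 305 311 249 256
side [276 223  16   6  52] [0.4845 0.0139 0.0309] [0.458 0.007 0.025] [0.512 0.023 0.037]
tall near 0
```

Call:
drive_tool(moves="0.03 -0.017 0 1 -1;0.07 -0.04 0 2.5 -1;0.11 -0.064 0 4 -1;0.15 -0.087 0 5.5 -1;0.19 -0.11 0 7 -1;0.23 -0.133 0 8.5 -1;0.27 -0.157 0 10.8 -1;0.3 -0.174 0 10.8 -1", grip_force=20)

```text
time_s: 1.4
tool_pos: [0.4443, -0.3447, 0.2012]
tool_rot: [-180.0, -0.1, 8.9]
force: [0.4, -0.2, -0.1]
grip_width: 0.0305
```

Call:
drive_tool(moves="0.03 -0.026 0 0 -1;0.065 -0.056 0 0 -1;0.09 -0.078 0 0 -1;0.098 -0.085 0 0 -1;0.098 -0.085 0 0 -1;0.098 -0.085 0 0 -1;0.098 -0.085 0 0 -1;0.098 -0.085 0 0 -1")

```text
time_s: 2.2
tool_pos: [0.525, -0.2508, 0.2007]
tool_rot: [180.0, 0.0, 8.6]
force: [-0.4, -0.8, 0.1]
grip_width: 0.0005
```

```bash
cat >> h.py <<'E'
from scipy.spatial.transform import Rotation as Ro
def wristT():
    o=get_obs();T=np.eye(4);T[:3,:3]=Ro.from_euler('xyz',o['tool_rot'],degrees=True).as_matrix();T[:3,3]=o['tool_pos']
    return T@np.array(calibration('wrist')['T_tool_cam'])
def w2w(T,uv,z):
    c=calibration('wrist');K=np.array(c['intrinsics'])
    uv=cv2.undistortPoints(np.array([[uv]],float),K,np.array(c['distortion'],float))[0,0] if 'distortion' in c else ((uv[0]-K[0,2])/K[0,0],(uv[1]-K[1,2])/K[1,1])
    d=T[:3,:3]@np.array([uv[0],-uv[1],-1.]);o=T[:3,3];return o+(z-o[2])/d[2]*d
E
python3 - <<'E'
from h import *
print(calibration('wrist').keys(),get_obs()['tool_pos'],get_obs()['tool_rot'],get_obs()['grip_width'])
T=wristT();im,d=read_camera('wrist');save('w1.png',im)
np.savez('w1.npz',T=T,d=d)
for n,z in(('spool_3',.015),('keeper_tab',.043),('keeper_hinge',.024),('end_stop',.03)):
    for x in pinpoint('wrist',n)[:4]: print(n,x['conf'],x['uv'],w2w(T,x['uv'],z).round(4))
E
```

```text
dict_keys(['intrinsics', 'T_tool_cam']) [ 0.52500198 -0.25084313  0.20074226] [1.79965665e+02 2.67588082e-02 8.60785462e+00] 0.0005131509665005454
spool_3 0.8 [168.3, 204.6] [ 0.5071 -0.1006  0.015 ]
spool_3 0.61 [276.1, 207.4] [ 0.5197 -0.2023  0.015 ]
spool_3 0.58 [220.7, 208.3] [ 0.5109 -0.1502  0.015 ]
spool_3 0.24 [631.3, 229.4] [ 0.5493 -0.5456  0.015 ]
keeper_tab 0.91 [266.8, 252.0] [ 0.4834 -0.2015  0.043 ]
keeper_hinge 0.84 [216.2, 255.6] [ 0.4661 -0.1515  0.024 ]
keeper_hinge 0.24 [629.1, 226.5] [ 0.5529 -0.5351  0.024 ]
end_stop 0.86 [37.7, 204.7] [0.493  0.0114 0.03  ]
end_stop 0.46 [216.8, 253.6] [ 0.4704 -0.1534  0.03  ]
```

View pics/w1.png

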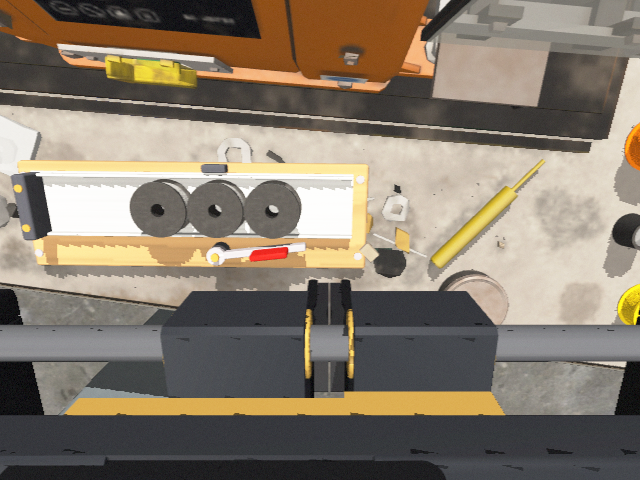

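```bash
python3 - <<'E'
from h import *
print(np.array(calibration('wrist')['T_tool_cam']).round(3))
d=np.load('scened.npy')
for c,P in(('scene',cloud('scene',d)),('side',cloud('side',np.load('sided.npy'))),('wrist',cloud('wrist',np.load('w1.npz')['d'],np.load('w1.npz')['T']))):
    for a,b in((.03,.08),(.08,.15),(.15,.3)):
        for y0 in (-.35,-.25,-.15,-.05):
            m=(P[...,2]>a)&(P[...,2]<b)&(P[...,1]>y0)&(P[...,1]<y0+.1)&(P[...,0]>.55)&(P[...,0]<.9)
            if m.sum()>20: print(c,a,b,y0,m.sum(),np.percentile(P[m][:,0],1).round(3))
E
```

```text
[[-0.001  0.962  0.274  0.074]
 [ 1.     0.001 -0.001  0.001]
 [-0.001  0.274 -0.962 -0.184]
 [ 0.     0.     0.     1.   ]]
scene 0.03 0.08 -0.35 68 0.631
scene 0.03 0.08 -0.25 158 0.625
scene 0.03 0.08 -0.15 139 0.608
scene 0.03 0.08 -0.05 521 0.615
scene 0.08 0.15 -0.35 111 0.626
scene 0.08 0.15 -0.25 293 0.629
scene 0.08 0.15 -0.15 416 0.61
scene 0.08 0.15 -0.05 455 0.625
scene 0.15 0.3 -0.35 1514 0.627
scene 0.15 0.3 -0.25 1540 0.648
scene 0.15 0.3 -0.15 1665 0.642
scene 0.15 0.3 -0.05 2145 0.643
side 0.03 0.08 -0.35 1044 0.632
side 0.03 0.08 -0.25 336 0.622
side 0.03 0.08 -0.15 216 0.607
side 0.03 0.08 -0.05 86 0.614
side 0.08 0.15 -0.35 1795 0.631
side 0.08 0.15 -0.25 495 0.627
side 0.08 0.15 -0.15 470 0.607
side 0.08 0.15 -0.05 157 0.623
side 0.15 0.3 -0.35 4040 0.628
side 0.15 0.3 -0.25 813 0.644
side 0.15 0.3 -0.15 1082 0.64
side 0.15 0.3 -0.05 386 0.64
wrist 0.03 0.08 -0.35 1850 0.633
wrist 0.03 0.08 -0.25 2394 0.626
wrist 0.03 0.08 -0.15 900 0.61
wrist 0.03 0.08 -0.05 564 0.617
wrist 0.08 0.15 -0.35 2216 0.627
wrist 0.08 0.15 -0.25 7556 0.631
wrist 0.08 0.15 -0.15 9532 0.611
wrist 0.08 0.15 -0.05 902 0.627
wrist 0.15 0.3 -0.35 19442 0.562
wrist 0.15 0.3 -0.25 4412 0.557
wrist 0.15 0.3 -0.15 822 0.641
```

Call:
drive_tool(moves="0.003 0 0.04 0.9 -1;0.003 0 0.08 0.9 -1;0.003 0 0.12 0.9 -1;0.003 0 0.15 0.9 -1;0.003 0 0.165 0.9 -1;0.003 0 0.172 0.9 -1;0.003 0 0.172 0.9 -1;0.003 0 0.172 0.9 -1")

```text
time_s: 3.25
tool_pos: [0.5303, -0.2491, 0.0304]
tool_rot: [179.9, -0.1, 7.9]
force: [-0.1, -0.7, -0.3]
grip_width: 0.0009
```

```bash
python3 - <<'E'
from h import *
print(get_obs()['tool_pos'],get_obs()['force'])
im,d=read_camera('side');save('s1.png',cv2.resize(im[200:300,260:380],(720,600),interpolation=cv2.INTER_CUBIC))
E
```

```text
[ 0.53029977 -0.24909346  0.03038692] [-0.09748748 -0.68756885 -0.32427621]
```

View pics/s1.png

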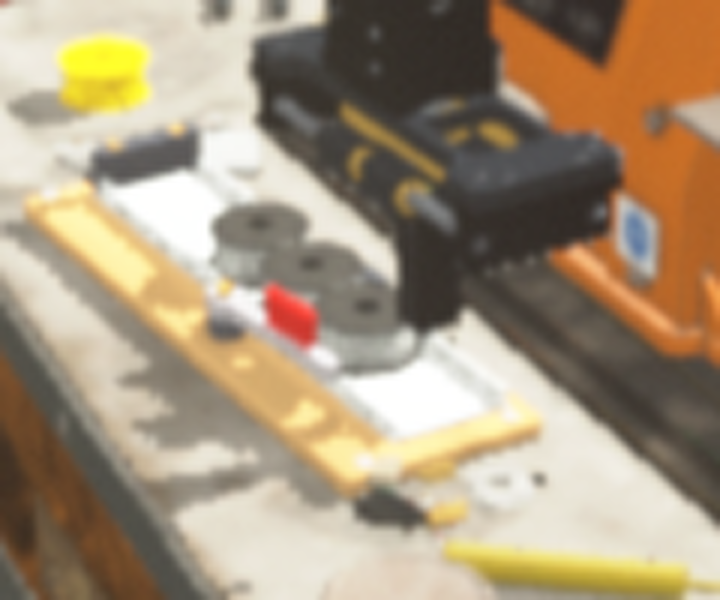

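Call:
drive_tool(moves="-0.002 -0.004 0.001 0 -1;-0.002 -0.009 0.001 0 -1;-0.002 -0.014 0.001 0 -1;-0.002 -0.020 0.001 0 -1;-0.002 -0.027 0.001 0 -1;-0.002 -0.034 0.001 0 -1;-0.002 -0.041 0.001 0 -1;-0.002 -0.046 0.001 0 -1")

```text
time_s: 4.1
tool_pos: [0.5207, -0.2022, 0.0277]
tool_rot: [-180.0, 0.0, 7.9]
force: [1.0, -0.2, -0.7]
grip_width: 0.0006
```

```bash
cat > look.py <<'E'
from h import *
import sys
o=get_obs();print(o['time_s'],o['tool_pos'],o['force']);O=np.array([.511,-.127]);a=np.radians(7.8);R=np.array([[np.cos(a),np.sin(a)],[-np.sin(a),np.cos(a)]])
print('tcp rail mm',(R@(o['tool_pos'][:2]-O)*1000).round(1))
T=wristT();im,d=read_camera('wrist');save(sys.argv[1],im)
for n,z in(('spool_3',.015),('keeper_tab',.043),('keeper_hinge',.024),('end_stop',.03)):
    for x in pinpoint('wrist',n)[:4]: print(n,x['conf'],x['uv'],(R@(w2w(T,x['uv'],z)[:2]-O)*1000).round(1))
E
python3 look.py w2.png
```

```text
4.1 [ 0.52065115 -0.20223426  0.02773081] [ 1.04035321 -0.18363166 -0.72588518]
tcp rail mm [ -0.6 -75.8]
spool_3 0.87 [324.8, 274.5] [ -1.1 -74.9]
spool_3 0.71 [227.6, 271.6] [  0.5 -23.2]
spool_3 0.69 [131.8, 279.0] [-3.8 28.3]
keeper_tab 0.5 [315.1, 365.0] [-37.7 -70.3]
```

View pics/w2.png

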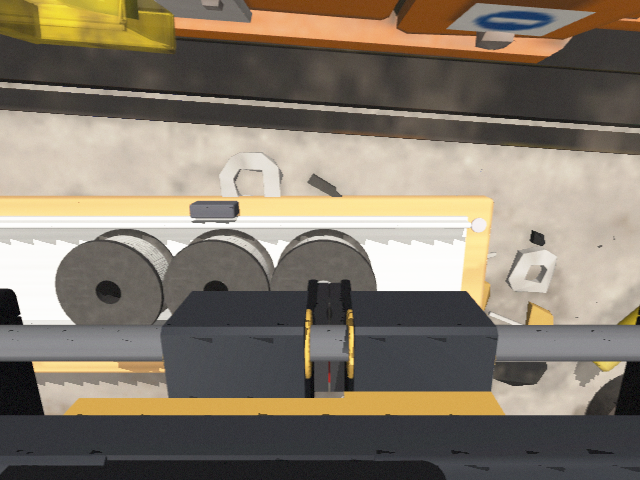

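```bash
python3 - <<'E'
from h import *
o=get_obs();print(o['tool_pos'],o['force'],o['qpos'])
def proj(c,p):
    cal=calibration(c);K=np.array(cal['intrinsics']);T=np.linalg.inv(np.array(cal['cam_to_world']));q=T[:3,:3]@p+T[:3,3]
    return (K[0,2]+K[0,0]*q[0]/-q[2],K[1,2]-K[1,1]*q[1]/-q[2])
print('old tip',proj('side',np.array([.5303,-.2491,.0304])),'now',proj('side',o['tool_pos']),proj('scene',o['tool_pos']))
a,_=read_camera('side');b,_=read_camera('scene')
save('s2.png',np.hstack([cv2.resize(a[200:300,270:370],(400,400),interpolation=cv2.INTER_CUBIC),cv2.resize(b[180:280,270:370],(400,400),interpolation=cv2.INTER_CUBIC)]))
T=wristT();im,d=read_camera('wrist');P=cloud('wrist',d,T)
for v,u in((281,329),(290,316),(290,343),(300,320),(300,345),(288,225),(260,325),(250,325),(290,230)): print(u,v,P[v,u].round(4),im[v,u])
E
```

```text
[ 0.52072114 -0.20362431  0.02775436] [-0.68196351 -0.52714046  0.09879737] [ 37.38440679  17.4728547  -21.49186545 106.48110068   7.52751025
  57.40964603 -69.40326477]
old tip (np.float64(331.907939377388), np.float64(260.7612100567436)) now (np.float64(322.0360253865613), np.float64(254.96554397314293)) (np.float64(329.06075498432136), np.float64(219.3850324374157))
329 281 [ 0.5263 -0.2042  0.0392] [104  99  92]
316 290 [ 0.5303 -0.1982  0.061 ] [22 25 26]
343 290 [ 0.5322 -0.2092  0.062 ] [29 28 32]
320 300 [ 0.5292 -0.2001  0.068 ] [47 48 49]
345 300 [ 0.532  -0.2096  0.0713] [23 24 31]
225 288 [ 0.5161 -0.156   0.0392] [90 84 79]
325 260 [ 0.5364 -0.201   0.0394] [104  97  90]
325 250 [ 0.5408 -0.2004  0.0381] [105  98  92]
230 290 [ 0.5154 -0.1584  0.0391] [102  97  89]
```

View pics/s2.png

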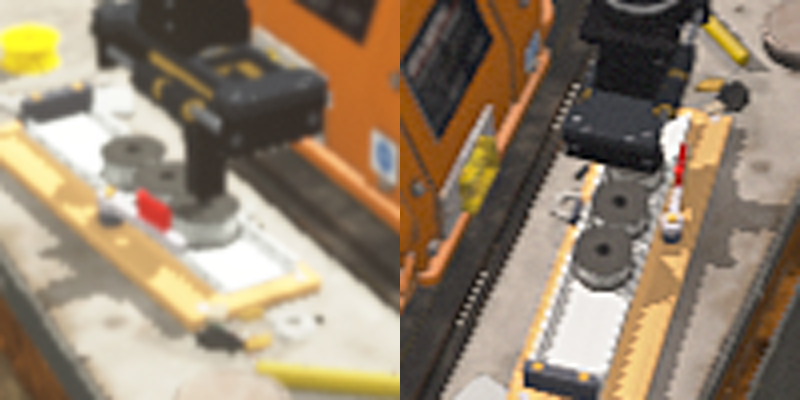

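```bash
python3 - <<'E'
from h import *
T=wristT();im,d=read_camera('wrist');P=cloud('wrist',d,T)
for u in (308,312,316,320,324,328,336,340,344,348,352):
    print(u,[(v,P[v,u].round(3).tolist()) for v in (276,279,281,283,285,288)])
for c in('side','scene'):
    im,d=read_camera(c);Q=cloud(c,d);m=(im.max(-1)<60)&(abs(Q[...,0]-.52)<.03)&(abs(Q[...,1]+.203)<.03)&(Q[...,2]>.042)
    p=Q[m];print(c,m.sum(),np.percentile(p,[0,3,50,97],axis=0).round(3) if len(p) else '')
E
```

```text
308 [(276, [0.528, -0.194, 0.04]), (279, [0.526, -0.194, 0.038]), (281, [0.53, -0.194, 0.051]), (283, [0.53, -0.194, 0.054]), (285, [0.53, -0.195, 0.055]), (288, [0.53, -0.195, 0.059])]
312 [(276, [0.527, -0.196, 0.038]), (279, [0.53, -0.196, 0.05]), (281, [0.531, -0.196, 0.053]), (283, [0.531, -0.196, 0.055]), (285, [0.53, -0.196, 0.057]), (288, [0.53, -0.196, 0.06])]
316 [(276, [0.528, -0.198, 0.039]), (279, [0.526, -0.198, 0.038]), (281, [0.53, -0.198, 0.052]), (283, [0.53, -0.198, 0.054]), (285, [0.531, -0.198, 0.056]), (288, [0.53, -0.198, 0.059])]
320 [(276, [0.528, -0.2, 0.039]), (279, [0.527, -0.2, 0.039]), (281, [0.516, -0.201, 0.015]), (283, [0.529, -0.2, 0.05]), (285, [0.529, -0.2, 0.053]), (288, [0.529, -0.2, 0.055])]
324 [(276, [0.528, -0.201, 0.039]), (279, [0.527, -0.202, 0.038]), (281, [0.517, -0.203, 0.016]), (283, [0.53, -0.201, 0.051]), (285, [0.53, -0.201, 0.053]), (288, [0.53, -0.201, 0.056])]
328 [(276, [0.529, -0.203, 0.039]), (279, [0.527, -0.204, 0.039]), (281, [0.526, -0.204, 0.039]), (283, [0.516, -0.205, 0.017]), (285, [0.517, -0.205, 0.02]), (288, [0.517,
[... 467 characters left out ...]
532, -0.21, 0.051]), (283, [0.532, -0.21, 0.054]), (285, [0.532, -0.21, 0.056]), (288, [0.532, -0.21, 0.06])]
348 [(276, [0.53, -0.213, 0.039]), (279, [0.528, -0.213, 0.039]), (281, [0.533, -0.212, 0.052]), (283, [0.533, -0.211, 0.056]), (285, [0.533, -0.211, 0.057]), (288, [0.532, -0.211, 0.059])]
352 [(276, [0.53, -0.214, 0.039]), (279, [0.529, -0.215, 0.039]), (281, [0.528, -0.215, 0.039]), (283, [0.527, -0.215, 0.04]), (285, [0.526, -0.215, 0.04]), (288, [0.524, -0.215, 0.039])]
side 418 [[ 0.49  -0.233  0.054]
 [ 0.491 -0.23   0.064]
 [ 0.511 -0.216  0.181]
 [ 0.539 -0.179  0.225]]
scene 103 [[ 0.49  -0.233  0.141]
 [ 0.49  -0.226  0.141]
 [ 0.496 -0.178  0.221]
 [ 0.548 -0.173  0.318]]
```

Call:
drive_tool(moves="0 0.01 -0.003 0 -1;0 0.025 -0.005 0 -1;0 0.04 -0.005 0 -1;0 0.05 -0.003 0 -1;0 0.05 0 0 -1;0 0.05 0.012 0 -1;0 0.05 0.02 0 -1;0 0.05 0.021 0 -1")

```text
time_s: 5.45
tool_pos: [0.5262, -0.2512, 0.0046]
tool_rot: [-179.9, 0.2, 8.0]
force: [-0.6, 0.7, 0.1]
grip_width: 0.0006
```

```bash
python3 look.py w3.png; python3 - <<'E'
from h import *
T=wristT();im,d=read_camera('wrist');P=cloud('wrist',d,T)
for u in (312,346): print([(v,P[v,u].round(3).tolist()) for v in range(274,290,2)])
E
```

```text
5.45 [ 0.52615685 -0.25123225  0.00461892] [-0.59521739  0.7068199   0.13723538]
tcp rail mm [  -1.8 -125.1]
spool_3 0.72 [223.7, 285.1] [  1.1 -76.4]
spool_3 0.67 [113.8, 290.1] [ -1.6 -23.9]
spool_3 0.56 [6.2, 288.3] [-0.8 27.2]
keeper_hinge 0.79 [110.0, 385.3] [-47.8 -19.9]
end_stop 0.4 [220.9, 285.4] [  7.2 -79.5]
[(274, [0.535, -0.245, 0.015]), (276, [0.534, -0.245, 0.015]), (278, [0.533, -0.245, 0.015]), (280, [0.538, -0.245, 0.03]), (282, [0.538, -0.245, 0.034]), (284, [0.538, -0.245, 0.035]), (286, [0.538, -0.245, 0.037]), (288, [0.537, -0.245, 0.038])]
[(274, [0.537, -0.261, 0.015]), (276, [0.536, -0.261, 0.015]), (278, [0.535, -0.261, 0.015]), (280, [0.539, -0.26, 0.03]), (282, [0.539, -0.26, 0.032]), (284, [0.539, -0.26, 0.034]), (286, [0.54, -0.259, 0.038]), (288, [0.539, -0.259, 0.038])]
```

Call:
drive_tool(moves="0.001 -0.005 0.001 0 -1;0.001 -0.011 0.001 0 -1;0.001 -0.017 0.001 0 -1;0.001 -0.023 0.001 0 -1;0.001 -0.029 0.001 0 -1;0.001 -0.036 0.001 0 -1;0.001 -0.043 0.001 0 -1;0.001 -0.05 0.001 0 -1")

```text
time_s: 6.55
tool_pos: [0.5216, -0.2028, 0.0058]
tool_rot: [180.0, -0.0, 7.9]
force: [0.7, -3.1, -0.7]
grip_width: 0.0005
```

```bash
python3 look.py w4.png
```

```text
6.55 [ 0.52162977 -0.20278576  0.00582954] [ 0.67991109 -3.08896747 -0.73035707]
tcp rail mm [  0.2 -76.5]
spool_3 0.85 [259.4, 293.8] [ -1.7 -44.3]
spool_3 0.81 [155.6, 295.5] [-2.6  5.6]
keeper_tab 0.53 [313.7, 396.1] [-37.9 -71. ]
```

Call:
drive_tool(moves="0 -0.006 0 0 -1;0 -0.012 0 0 -1;0 -0.018 0 0 -1;0 -0.024 0 0 -1;0 -0.030 0 0 -1;0 -0.036 0 0 -1;0 -0.042 0 0 -1;0 -0.046 0 0 -1")

```text
time_s: 7.6
tool_pos: [0.5153, -0.1567, 0.0057]
tool_rot: [-180.0, 0.0, 7.9]
force: [-0.1, -2.1, -1.1]
grip_width: 0.0005
```

Call:
drive_tool(moves="0 -0.002 0 0 -1;0 -0.004 0 0 -1;0 -0.006 0 0 -1;0 -0.008 0 0 -1;0 -0.010 0 0 -1;0 -0.010 0 0 -1;0 -0.010 0 0 -1;0 -0.010 0 0 -1")

```text
time_s: 8.4
tool_pos: [0.5139, -0.1471, 0.0057]
tool_rot: [-180.0, 0.0, 7.9]
force: [0.9, -1.1, -0.6]
grip_width: 0.0007
```

```bash
python3 look.py w5.png
```

```text
8.4 [ 0.51394716 -0.14713571  0.00567141] [ 0.90143639 -1.13518887 -0.58377458]
tcp rail mm [  0.2 -20.3]
spool_3 0.96 [259.2, 289.0] [ 0.7 11.8]
spool_3 0.64 [50.2, 295.8] [ -2.9 112.4]
spool_3 0.58 [153.6, 294.7] [-2.2 62.7]
keeper_hinge 0.91 [322.6, 385.7] [-46.4 -18.5]
end_stop 0.69 [322.4, 387.3] [-42.9 -18.5]
```

Nearly home and no stop force yet, so I creep on until the force rises.

Call:
drive_tool(moves="0 -0.001 0 0 -1;0 -0.002 0 0 -1;0 -0.003 0 0 -1;0 -0.004 0 0 -1;0 -0.004 0 0 -1;0 -0.004 0 0 -1;0 -0.004 0 0 -1;0 -0.004 0 0 -1")

```text
time_s: 9.45
tool_pos: [0.5135, -0.1436, 0.0058]
tool_rot: [180.0, 0.0, 7.9]
force: [0.2, -2.3, 0.2]
grip_width: 0.0002
```

Call:
drive_tool(moves="0 -0.001 0 0 -1;0 -0.002 0 0 -1;0 -0.003 0 0 -1;0 -0.004 0 0 -1;0 -0.004 0 0 -1;0 -0.004 0 0 -1;0 -0.004 0 0 -1;0 -0.004 0 0 -1")

```text
time_s: 10.25
tool_pos: [0.5133, -0.1419, 0.006]
tool_rot: [179.8, -0.0, 7.8]
force: [1.5, -6.4, -1.1]
grip_width: 0.0003
```

Call:
drive_tool(moves="0 -0.001 0 0 -1;0 -0.002 0 0 -1;0 -0.003 0 0 -1;0 -0.003 0 0 -1;0 -0.003 0 0 -1;0 -0.003 0 0 -1;0 -0.003 0 0 -1;0 -0.003 0 0 -1")

```text
time_s: 11.05
tool_pos: [0.5134, -0.1417, 0.0065]
tool_rot: [179.6, -0.1, 7.7]
force: [2.3, -11.2, -1.2]
grip_width: 0.0007
```

```bash
python3 look.py w6.png
```

```text
11.05 [ 0.51343943 -0.14168701  0.0064872 ] [  2.29841217 -11.23082916  -1.16336268]
tcp rail mm [  0.4 -14.9]
spool_3 0.97 [52.3, 298.5] [ -3.6 117.1]
spool_3 0.63 [155.3, 291.6] [-0.3 67.3]
spool_3 0.63 [261.8, 288.3] [ 1.1 16.2]
keeper_tab 0.43 [53.0, 298.4] [ 8.8 95.8]
keeper_hinge 0.72 [336.4, 386.1] [-47.  -19.5]
```

Call:
drive_tool(moves="0 0.01 0 0 -1;0 0.022 0 0 -1;0 0.035 0 0 -1;0 0.035 0 0 -1;0 0.035 -0.02 0 -1;0 0.035 -0.05 0 -1;0 0.035 -0.08 0 -1;0 0.035 -0.08 0 -1")

```text
time_s: 12.1
tool_pos: [0.5206, -0.1715, 0.09]
tool_rot: [179.8, -0.4, 7.9]
force: [0.4, -1.2, -0.8]
grip_width: 0.0006
```

```bash
python3 look.py w7.png
```

```text
12.1 [ 0.52059413 -0.17148829  0.09001056] [ 0.35384006 -1.22806481 -0.8295801 ]
tcp rail mm [  3.5 -45.4]
spool_3 0.89 [160.1, 250.6] [-2.5 69.2]
spool_3 0.75 [92.8, 251.7] [ -3.3 115.5]
spool_3 0.69 [238.2, 247.1] [-0.  15.4]
end_stop 0.97 [41.5, 250.1] [  2.4 139.1]
```

View pics/w7.png

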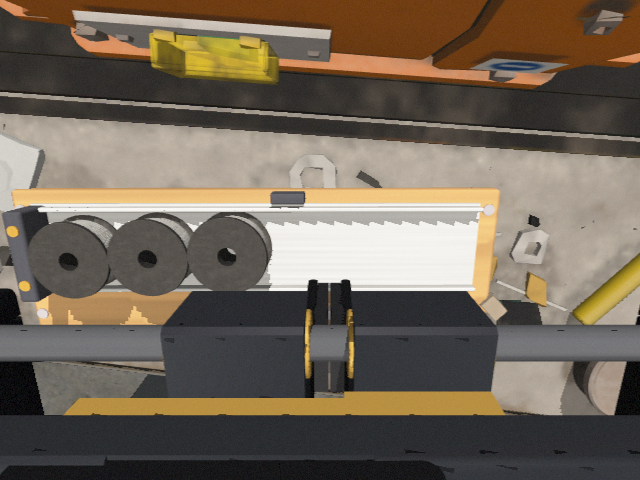

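Call:
drive_tool(moves="-0.025 0.009 0 0 -1;-0.05 0.018 0 0 -1;-0.075 0.027 0 0 -1;-0.075 0.027 0.01 0 -1;-0.075 0.027 0.03 0 -1;-0.075 0.027 0.055 0 -1;-0.075 0.027 0.07 0 -1;-0.075 0.027 0.071 0 -1")

```text
time_s: 13.15
tool_pos: [0.4447, -0.2065, 0.0116]
tool_rot: [-179.8, 0.3, 7.9]
force: [-0.9, -0.4, -0.9]
grip_width: 0.0005
```

```bash
python3 look.py w8.png; python3 - <<'E'
from h import *
a,_=read_camera('side');b,_=read_camera('wrist')
save('s3.png',np.hstack([cv2.resize(a[200:300,260:360],(400,400),interpolation=cv2.INTER_CUBIC),cv2.resize(b[80:480,120:520],(400,400))]))
E
```

```text
13.15 [ 0.44469249 -0.20647181  0.01155737] [-0.86559835 -0.39251739 -0.88441415]
tcp rail mm [-76.5 -69.7]
spool_3 0.92 [15.7, 128.4] [-2.2 67.5]
spool_3 0.88 [130.1, 120.1] [ 1.3 16.4]
keeper_tab 0.9 [328.3, 226.5] [-39.5 -70.7]
keeper_hinge 0.73 [211.5, 230.7] [-46.4 -18. ]
end_stop 0.22 [327.5, 224.8] [-42.  -70.3]
```

View pics/s3.png

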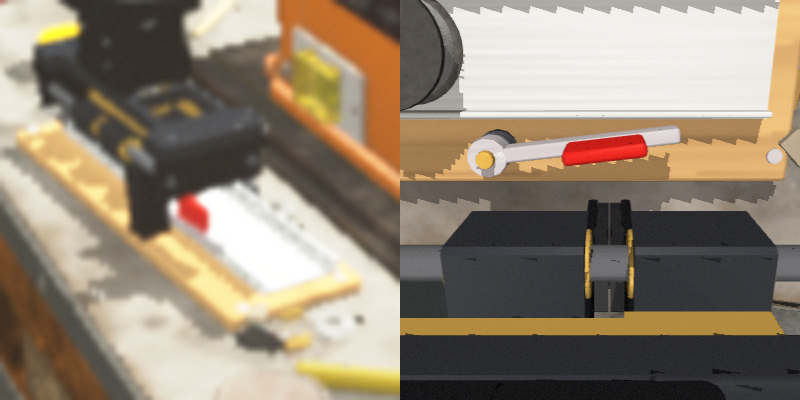

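Call:
drive_tool(moves="0.006 0 -0.004 0 -1;0.012 0 -0.004 0 -1;0.018 0.001 -0.004 0 -1;0.024 0.001 -0.004 0 -1;0.032 0.001 -0.004 0 -1;0.040 0 -0.004 0 -1;0.045 -0.001 -0.004 0 -1;0.049 -0.002 -0.004 0 -1")

```text
time_s: 14.3
tool_pos: [0.4955, -0.1994, 0.0186]
tool_rot: [-180.0, 0.0, 7.9]
force: [-1.5, -0.1, -0.0]
grip_width: 0.0003
```

```bash
python3 look.py w9.png
```

```text
14.3 [ 0.49554179 -0.19941376  0.01859435] [-1.51070257 -0.1002599  -0.02240861]
tcp rail mm [-25.1 -69.6]
spool_3 0.82 [47.9, 233.9] [-0.9 67.7]
spool_3 0.74 [153.4, 229.8] [ 1.3 15.5]
keeper_tab 0.73 [302.5, 276.0] [-12.2 -59.4]
```

Call:
drive_tool(moves="0.003 -0.003 0 0 -1;0.006 -0.006 0 0 -1;0.010 -0.009 0 0 -1;0.0135 -0.0115 0 0 -1;0.017 -0.015 0 0 -1;0.020 -0.019 0 0 -1;0.023 -0.023 0 0 -1;0.025 -0.0275 0 0 -1")

```text
time_s: 15.35
tool_pos: [0.5163, -0.1686, 0.0187]
tool_rot: [180.0, -0.0, 7.9]
force: [-0.9, -1.1, 0.5]
grip_width: 0.0008
```

Call:
drive_tool(moves="0.001 -0.002 0 0 -1;0.002 -0.005 0 0 -1;0.003 -0.008 0 0 -1;0.003 -0.010 0 0 -1;0.003 -0.012 0 0 -1;0.003 -0.014 0 0 -1;0.003 -0.014 0 0 -1;0.003 -0.014 0 0 -1")

```text
time_s: 16.15
tool_pos: [0.5177, -0.157, 0.019]
tool_rot: [179.8, -0.1, 7.8]
force: [1.8, -5.8, -3.2]
grip_width: 0.0004
```

```bash
python3 look.py w10.png
```

```text
16.15 [ 0.51768383 -0.15704172  0.01895768] [ 1.77968435 -5.84761724 -3.20333354]
tcp rail mm [  2.5 -30.7]
spool_3 0.68 [134.2, 289.1] [-2.3 68.1]
spool_3 0.6 [233.6, 282.0] [ 1.5 16.9]
keeper_tab 0.84 [299.5, 293.8] [  7.  -18.8]
```

Call:
drive_tool(moves="0 -0.001 0 0 -1;0 -0.002 0 0 -1;0 -0.003 0 0 -1;0 -0.003 0 0 -1;0 -0.003 0 0 -1;0 -0.003 0 0 -1;0 -0.003 0 0 -1;0 -0.003 0 0 -1")

```text
time_s: 17.2
tool_pos: [0.5176, -0.157, 0.019]
tool_rot: [179.6, -0.1, 7.7]
force: [4.1, -10.8, -4.4]
grip_width: 0.0007
```

Call:
drive_tool(moves="0 0.01 0 0 -1;0 0.02 0 0 -1;0 0.03 0 0 -1;0 0.035 -0.01 0 -1;0 0.045 -0.04 0 -1;0 0.055 -0.08 0 -1;0 0.065 -0.12 0 -1;0 0.07 -0.14 0 -1")

```text
time_s: 18.0
tool_pos: [0.5281, -0.2226, 0.1637]
tool_rot: [179.8, -0.3, 7.8]
force: [0.4, -0.1, -0.4]
grip_width: 0.0005
```

```bash
python3 look.py w11.png
```

```text
18.0 [ 0.52812789 -0.22263639  0.16366694] [ 0.379188   -0.07888349 -0.356975  ]
tcp rail mm [  4.  -97.1]
spool_3 0.73 [78.4, 227.2] [ -3.2 118.4]
spool_3 0.7 [195.5, 219.7] [ 3.3 16.3]
spool_3 0.67 [138.0, 223.4] [ 0.1 66.3]
keeper_tab 0.7 [228.5, 221.4] [  8.2 -19.2]
keeper_hinge 0.76 [235.6, 277.9] [-46.9 -17.1]
end_stop 0.66 [42.8, 231.4] [ -3.1 138.8]
```

View pics/w11.png

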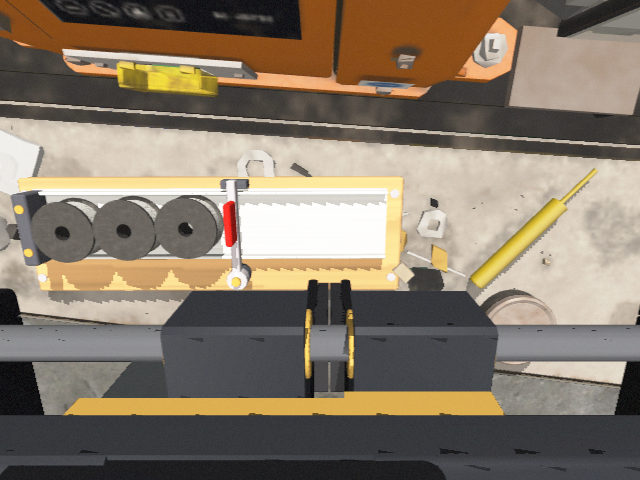

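The picture shows the keeper arm straight across the channel behind the last spool, from (237,280) to (233,183). It rests on its catch, and the row is closed against the stop. The robot is clear of everything.

```bash
python3 -c "
from cell import *
print(get_obs()['joint_velocities'].round(1));print(sign_off())"
```

```text
[-0.3  0.7  0.   1.1  0.2 -0.1  0. ]
the job is handed in; nothing more can be done
None
```

I pushed the row home with closed fingertips on the last spool only, then swung the keeper shut by its red tab and handed the job in at about 18 s of the 48 s allowed. No verdict is reported.

**First push missed:** the real fingertips sit about 22 mm above the reported tool point. The first push passed over the spools without touching them. I measured the offset from the wrist camera's depth and pushed again lower.

**Row:** pushing stopped against the end stop, with the force rising to 11 N and no further movement. The last wrist look put the spools at y of about 118, 66 and 16 mm, against closed-up places of 115, 65 and 15 mm. The differences are within the camera's error, and the picture shows the row touching the stop.

**Keeper:** it reached its end of travel, with the force rising from 5.8 to 10.8 N without movement. The picture shows the arm straight across the channel behind the last spool.

**Disagreements:**
- The camera estimates of the rail's frame differ from each other by 2 to 4 mm.
- In the last look the spools' x readings were between -3 and +3 mm, inside the ±6 mm limit.

**Bystanders:** I touched none that I know of. The screwdriver and tin look undisturbed in the last picture; I did not re-measure the loose items.

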